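# Move the spice row into the blending rack in the same order

### The job

Move the four spice jars from the dark steel stock rack into the wooden blending rack, one jar to a bay, keeping their order counted from the blue ends: the jar nearest the steel rack's blue end goes in the bay nearest the wooden rack's blue end, the next one beside it, and so on. Each must stand upright on the floor of its bay, and none may be tipped over on the way.

Things in the scene. Friction and masses are not known exactly. Their poses are not given: they have to be found in the camera images.
- stock_rack: Dark steel rack, a jar in each bay at the start. Four bays in a row along its y, 62 x 62 mm inside, centres at y = +99, +33, -33, -99 mm, x = 0. Walls 4 mm thick, 22 mm high; floor 4 mm thick; 70 x 276 mm. Fixed. A solid blue block 24 mm high closes its +y end (the blue end). Origin: centre of underside, on the table; z up. Turned any way round, left or right of the robot.
- blend_rack: Pale wooden rack, empty at the start. Four bays in a row along its y, 62 x 62 mm inside, centres at y = +99, +33, -33, -99 mm, x = 0. Walls 4 mm thick, 22 mm high; floor 4 mm thick; 70 x 276 mm. Fixed. A solid blue block 24 mm high closes its +y end (the blue end). Origin: centre of underside, on the table; z up. Turned any way round, left or right of the robot.
- jar_white_mid (a point): Round closed jar, 46 mm diameter, 92 mm tall, 0.11-0.23 kg, black lid with a white disc on top, white contents; loose, upright. Point: its centre, half-way up, 50 mm over the table in a bay; z is its axis, up; its yaw means nothing. Neighbours are about 20 mm apart: grip its upper half with fingers closing across the row (rack x), above the walls.
- jar_yellow_mid (a point): Round closed jar, 46 mm diameter, 92 mm tall, 0.11-0.23 kg, black lid with a yellow disc on top, dark yellow contents; loose, upright. Point: its centre, half-way up, 50 mm over the table in a bay; z is its axis, up; its yaw means nothing. Neighbours are about 20 mm apart: grip its upper half with fingers closing across the row (rack x), above the walls.
- jar_green_mid (a point): Round closed jar, 46 mm diameter, 92 mm tall, 0.11-0.23 kg, black lid with a green disc on top, olive contents; loose, upright. Point: its centre, half-way up, 50 mm over the table in a bay; z is its axis, up; its yaw means nothing. Neighbours are about 20 mm apart: grip its upper half with fingers closing across the row (rack x), above the walls.
- jar_red_mid (a point): Round closed jar, 46 mm diameter, 92 mm tall, 0.11-0.23 kg, black lid with a red disc on top, rust red contents; loose, upright. Point: its centre, half-way up, 50 mm over the table in a bay; z is its axis, up; its yaw means nothing. Neighbours are about 20 mm apart: grip its upper half with fingers closing across the row (rack x), above the walls.
- tag_white: White tag holder, 10 x 44 x 20 mm high, fixed outside the stock rack's long side at the rack's x = -41 mm, beside the bay where the white jar stands at the start; it stays and so marks that bay. Origin: centre of underside; axes as the stock rack.
- tag_yellow: Yellow tag holder, 10 x 44 x 20 mm high, fixed outside the stock rack's long side at the rack's x = -41 mm, beside the bay where the yellow jar stands at the start; it stays and so marks that bay. Origin: centre of underside; axes as the stock rack.
- tag_green: Green tag holder, 10 x 44 x 20 mm high, fixed outside the stock rack's long side at the rack's x = -41 mm, beside the bay where the green jar stands at the start; it stays and so marks that bay. Origin: centre of underside; axes as the stock rack.
- tag_red: Red tag holder, 10 x 44 x 20 mm high, fixed outside the stock rack's long side at the rack's x = -41 mm, beside the bay where the red jar stands at the start; it stays and so marks that bay. Origin: centre of underside; axes as the stock rack.

How it is judged:
By the outcome, as a careful person would: the job done as asked, in the order asked, and still so for the second after the job is handed in, with the robot touching nothing.
It also fails if it takes over 101 s, if anything falls off the work surface, if the arm or the gripper's body presses on something with over 40 N, if the wrist force passes 120 N, or if a joint passes its speed limit or range.

### The arm

A 6-joint arm with a two-finger parallel gripper is mounted at the origin on the work surface. World frame = base frame: x ahead of the robot, y to its left, z up, the work surface at z = 0. Lengths are in m, angles in rad, forces in N, time in s.
With the tool pointing down it reaches from about 0.35 to 0.725 m from the base axis. Payload 6 kg.
Tool frame: the origin (TCP) lies midway between the tips of the shut fingers; the grasp point (between the pads) lies 19 mm behind it; z points along the fingers, y is the line along which they close (so a half turn about z gives the same grasp; the last joint's range is limited). The gripper opens to 85 mm and grips with 20 to 120 N. Pads are 22 mm wide; open, the fingers measure 114 mm over their backs; the gripper's body (76 mm by 85 mm) begins 54 mm behind the grasp point. The pads swing forward as they close: fully open they stand 13 mm farther back than shut.
Start: joints at [-0.909, 0.04, 0.085, 0, -1.615, -0.334], TCP at [0.193, -0.568, 0.231] pointing down, gripper open.
Joint ranges: [-2.56, 2.56], [-1.29, 2.01], [-1.08, 1.49], [-3.29, 1.98], [-2.81, -0.18], [-2.99, 2.99]. Speed limits (rad/s): [2.57, 2.57, 3.01, 3.14, 3.14, 3.14].

### API

Orientations are given as a 3x3 rotation matrix whose columns are the frame's x, y, z axes.
In Python, from rig import bot gives the robot as it stands.
- The arm moves only by the tool jog_arm, never from a script. Its argument "targets" is a list of rows, each a list of 3 entries, a list of its own where there are three numbers: the shift along the world's x, y, z in cm, then the turn about the world's z in degrees, then the opening, from 0 (shut) to 1 (fully open). A call has 1 to 8 rows; each row is the pose to reach, as a shift and turn from the pose commanded when the call began; what a row does not reach only later rows make up. A row lasts 1/8 s, in which the tool goes at most 62.5 mm and 10.7 degrees, less where a joint would pass 70% of its speed; a pose out of reach is approached as far as the arm can. A call with a gripper value outside its range is refused whole. The fingers move at their own pace and stop on an object; "grip_force" is the grip in N (left out, the last holds). Time passes only in rows, so rows that repeat a pose let the fingers close. It gives the time, the measured TCP pose, the force, the opening and the grip force at its end, in the units of the state.
- bot.get_state(): the state, without advancing time (a new reading comes with each control period).
- bot.get_image(name): name is "scene" or "top"; returns the picture (480x640x3 uint8, blue, green, red); there is no depth.
- bot.calibration(name): a dict with "vertical_fov" (degrees; the focal length in pixels is half the picture's height over the tangent of half this angle, whatever the lens; pixels are square), "cx", "cy" (the principal point, pixels), "rvec" (rotation vector, rad) and "tvec" (3), from world to camera coordinates, as OpenCV has them. Camera axes: x right, y down, z forward; pixel columns grow to the right and rows downward; lengths in m; the calibration is good to about 2 mm. A picture is of the moment at which its call begins. calibration takes no time and is no camera call.
- bot.job_done(): hands the job in; it is judged then, once.
The state is a dict: "time": time; "joint_positions": joint angles; "qvel": joint speeds; "joint_efforts": joint torques, N m; "tool_pos": TCP position; "tool_rot": TCP orientation; "contact_force": force on the tool from outside, world axes, zero at the start; "ft_torque": the same for the moment, N m; "finger_gap": opening from 0.0 (shut) to 1.0 (fully open); "grip_force": force on a finger pad.
Only numpy, scipy, OpenCV 4.12 (cv2) and the standard library are available. Lean on these libraries where they do the work, as an engineer would, in place of code of your own. Each camera call takes 0.05 s, during which the arm holds its last target. There are 200 camera calls.

## Working session

There is one attempt and no reset: what is moved stays moved. The work goes in short steps, Python scripts to look and compute and a tool call to move; the robot and the scene stay as the last step left them, time stands still between calls to the robot, and variables do not carry over. Pictures are saved under pics/ and viewed, at most 14 in all, crops included, and the job is handed in when it is done.

Besides the shell and the picture viewer there is one more tool, called after ">>>" as name([rows], argument=value, ...), one row to a line, values as JSON. jog_arm: Moves the arm, as the interface text tells. Its arguments: {"type":"object","properties":{"targets":{"type":"array"},"grip_force":{"type":"number"}},"required":["targets"]}

```bash
mkdir -p pics
python3 - <<'E'
from rig import bot
import cv2
for n in("top","scene"):
    cv2.imwrite(f"pics/{n}0.png",bot.get_image(n)); print(n,bot.calibration(n))
s=bot.get_state();print(s["time"],s["tool_pos"],s["tool_rot"],s["finger_gap"])
E
```

```text
top {'vertical_fov': 47.08901644593883, 'cx': 335.7221190482528, 'cy': 235.1367139405289, 'rvec': array([ 2.16990611, -2.11359509,  0.19146094]), 'tvec': array([-0.05080918,  0.53078337,  0.77755816])}
scene {'vertical_fov': 43.700631166611636, 'cx': 314.3969122257559, 'cy': 242.4375238734897, 'rvec': array([ 1.50043592,  2.08571611, -0.84630517]), 'tvec': array([ 0.19447801, -0.30682484,  1.28114956])}
0.1 [ 0.19314973 -0.56774618  0.23038736] [[-9.46757921e-01 -3.21945754e-01 -6.08900575e-04]
 [-3.21946312e-01  9.46756796e-01  1.46352159e-03]
 [ 1.05306198e-04  1.58163395e-03 -9.99998744e-01]] 0.9967508201204587
```

View pics/top0.png

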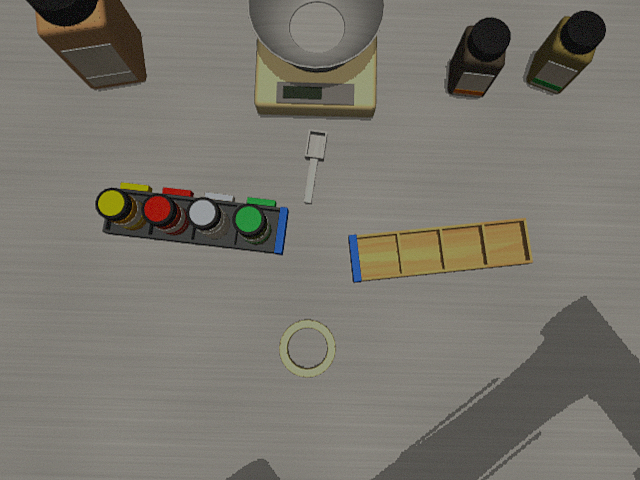

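View pics/scene0.png

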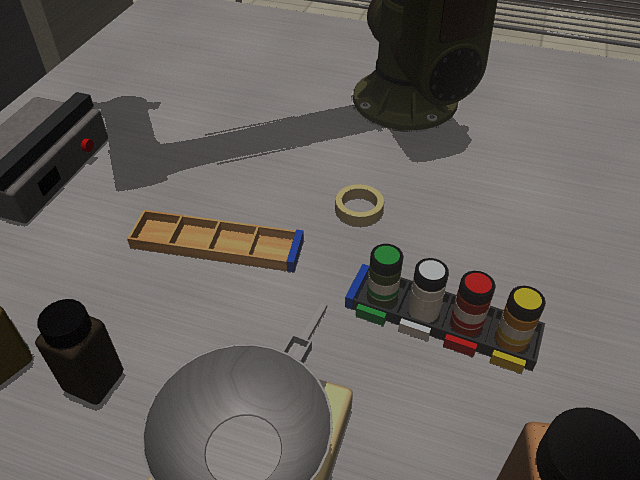

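```bash
cat > h.py <<'E'
import numpy as np,cv2
from scipy.optimize import minimize
from rig import bot
def cam(n):
    c=bot.calibration(n);f=240/np.tan(np.radians(c["vertical_fov"])/2)
    return np.array([[f,0,c["cx"]],[0,f,c["cy"]],[0,0,1]]),np.array(c["rvec"],float),np.array(c["tvec"],float)
def proj(n,P):
    K,r,t=cam(n);return cv2.projectPoints(np.float64(P).reshape(-1,1,3),r,t,K,None)[0].reshape(-1,2)
def ray(n,uv,z):
    K,r,t=cam(n);R=cv2.Rodrigues(r)[0];C=-R.T@t
    d=R.T@np.linalg.inv(K)@np.array([uv[0],uv[1],1]);return C+d*(z-C[2])/d[2]
def blobs(m,amin=60):
    n,_,s,c=cv2.connectedComponentsWithStats(m.astype(np.uint8))
    return [(int(s[i,4]),c[i]) for i in range(1,n) if s[i,4]>=amin]
def pose(p,L):
    x,y,a=p;L=np.float64(L);c,s=np.cos(a),np.sin(a)
    return np.c_[x+c*L[:,0]-s*L[:,1],y+s*L[:,0]+c*L[:,1],L[:,2]]
def box(y0,y1,h,w=.035):return [[X,Y,Z] for X in(-w,w) for Y in(y0,y1) for Z in(0,h)]
def fit(n,mask,p0,L):
    m=cv2.GaussianBlur(mask.astype(np.float32),(0,0),1.)
    def f(p):
        q=np.zeros(mask.shape,np.uint8);h=cv2.convexHull(proj(n,pose(p,L)).astype(np.float32))
        cv2.fillConvexPoly(q,np.round(h*16).astype(np.int32),1,shift=4)
        return float(np.abs(cv2.GaussianBlur(q.astype(np.float32),(0,0),1.)-m).sum())
    s=np.array(p0)+np.array([[0,0,0],[.01,0,0],[0,.01,0],[0,0,.05]])
    r=minimize(f,p0,method="Nelder-Mead",options=dict(initial_simplex=s,xatol=1e-5,fatol=.1));return r.x,r.fun
E
python3 - <<'E'
from h import *
im=cv2.imread("pics/top0.png");hsv=cv2.cvtColor(im,cv2.COLOR_BGR2HSV);H,S,V=cv2.split(hsv)
K,r,t=cam("top");print("C",-cv2.Rodrigues(r)[0].T@t)
for nm,uv in dict(yellow=(112,204),red=(159,209),white=(203,213),green=(250,222)).items():
    reg=np.zeros(H.shape,bool);reg[uv[1]-22:uv[1]+22,uv[0]-22:uv[0]+22]=1
    m=(reg&((V>110)&((S>130)|(V>150)))).astype(np.uint8)
    b=min(blobs(m),key=lambda b:np.hypot(*(b[1]-uv)));print(nm,b[0],b[1].round(1),ray("top",b[1],.096).round(4))
bl=(H>100)&(H<130)&(S>150)&(V>60)
print([(b[0],b[1].round(1),ray("top",b[1],.024).round(4)) for b in blobs(bl)])
reg=np.zeros(H.shape,bool);reg[210:290,340:540]=1
m=reg&((S>70)&(((H>8)&(H<30))|bl)); m=cv2.morphologyEx(m.astype(np.uint8),cv2.MORPH_CLOSE,np.ones((7,7)))
a=ray("top",(355,258),.02);b=ray("top",(528,241),.02);c=(a+b)/2
yaw=np.arctan2(-(a-b)[0],(a-b)[1])
for L in (box(-.138,.138,.022),box(-.134,.142,.022)):
    p,f=fit("top",m,[c[0],c[1],yaw],L);print("blend",p.round(4),np.degrees(p[2]),f,m.sum())
    o=im.copy()
    for y in(.099,.033,-.033,-.099):
        q=proj("top",pose(p,[[X,y+Y,.022] for X,Y in((-.031,-.031),(.031,-.031),(.031,.031),(-.031,.031))]))
        cv2.polylines(o,[np.round(q*16).astype(np.int32)],True,(255,0,255),1,shift=4)
    cv2.imwrite(f"pics/o{L[0][1]}.png",cv2.resize(o[205:295,335:545],None,fx=3.7,fy=3.7,interpolation=cv2.INTER_NEAREST))
a=cv2.imread("pics/o-0.138.png");b=cv2.imread("pics/o-0.134.png");cv2.imwrite("pics/ov.png",cv2.resize(np.vstack([a[:300],b[:300]]),(777,600)))
E
```

```text
C [ 0.39727555 -0.02723666  0.85459906]
yellow 510 [110.6 202.7] [0.5607 0.2802 0.096 ]
red 507 [156.7 208.3] [0.5545 0.2153 0.096 ]
white 460 [201.9 212. ] [0.5509 0.152  0.096 ]
green 500 [248.  218.9] [0.5429 0.0871 0.096 ]
[(378, array([280.7, 230.2]), array([0.5405, 0.0472, 0.024 ])), (354, array([354.5, 258.1]), array([ 0.5008, -0.0665,  0.024 ]))]
blend [ 0.5194 -0.1983  0.1366] 7.8258121880847185 285.56683349609375 8278
blend [ 0.5203 -0.2029  0.1301] 7.452432435661044 293.0 8278
```

View pics/ov.png

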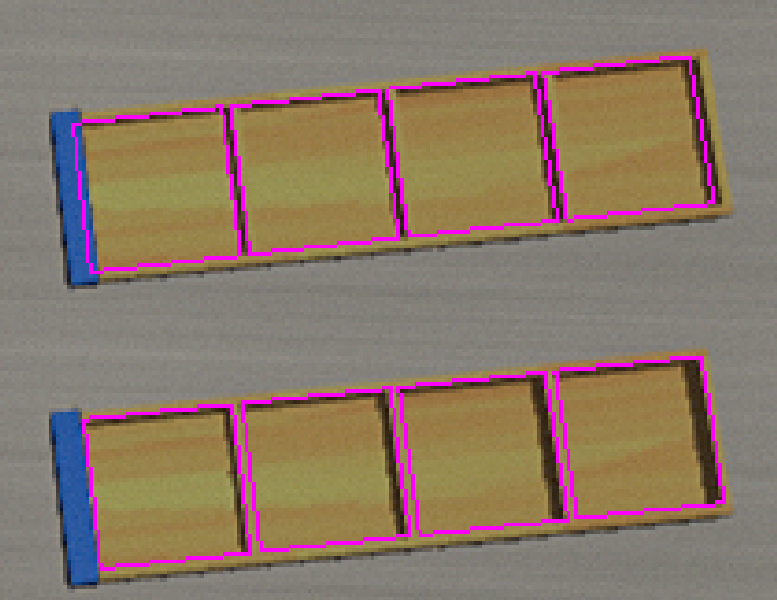

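The wooden rack (top view, columns 350–532, rows 220–282, blue at column 355) sits at about (0.520, -0.203), yaw 7.5°. The lower overlay, with walls at -134…+134 mm and the block beyond them, matches the bays. In the steel rack the order from the blue end is green (248,219), white (202,212), red (157,208), yellow (111,203), and the row is turned about -5.3°.

>>> jog_arm([
  [[10, 25, 0], 26, 1],
  [[20, 45, 0], 50, 1],
  [[35, 65.5, 0], 66, 1],
  [[35, 65.5, 0], 66, 1],
  [[35, 65.5, 0], 66, 1],
  [[35, 65.5, 0], 66, 1],
  [[35, 65.5, 0], 66, 1],
  [[35, 65.5, 0], 66, 1],
], grip_force=50)

```text
time: 1.1
tool_pos: [0.4252, -0.1234, 0.2313]
tool_rot: [[-0.09, -0.996, 0.001], [-0.996, 0.09, 0.0], [-0.0, -0.001, -1.0]]
contact_force: [1.3, -1.2, -0.1]
finger_gap: 1.0
grip_force: 0.0
```

Run:
```python
from h import *
im=bot.get_image("scene");cv2.imwrite("pics/s1.png",im)
s=bot.get_state();print(s["time"],s["tool_pos"],s["tool_rot"][:,1],s["joint_positions"])
# lid-disc check in scene cam, from undisturbed first picture
im=cv2.imread("pics/scene0.png");H,S,V=cv2.split(cv2.cvtColor(im,cv2.COLOR_BGR2HSV))
for nm,uv in dict(yellow=(526,298),red=(477,285),white=(432,271),green=(387,255)).items():
    reg=np.zeros(H.shape,bool);reg[uv[1]-13:uv[1]+13,uv[0]-18:uv[0]+18]=1
    b=max(blobs(reg&(V>90)&((S>130)|(V>150))),key=lambda b:b[0]);print(nm,b[0],ray("scene",b[1],.096).round(4))
H_=[ (.0405,0)]
```

```text
1.15 [ 0.4275812  -0.11828374  0.23010046] [-9.96302160e-01  8.59178598e-02  3.57847097e-04] [ 0.18698406 -0.38675209 -0.29032938 -0.00229351 -1.66695118 -0.27322889]
yellow 466 [0.5611 0.2779 0.096 ]
red 429 [0.5547 0.213  0.096 ]
white 384 [0.5513 0.1501 0.096 ]
green 364 [0.5434 0.0851 0.096 ]
```

>>> jog_arm([
  [[11.5, 20.4, -2], 0, 1],
  [[11.5, 20.4, -6], 0, 1],
  [[11.5, 20.4, -6], 0, 1],
  [[11.5, 20.4, -6], 0, 1],
  [[11.5, 20.4, -6], 0, 1],
  [[11.5, 20.4, -6], 0, 1],
  [[11.5, 20.4, -6], 0, 1],
])

```text
time: 2.02
tool_pos: [0.5397, 0.0777, 0.1721]
tool_rot: [[-0.092, -0.996, 0.001], [-0.996, 0.092, 0.0], [-0.001, -0.001, -1.0]]
contact_force: [-0.2, -0.6, 0.1]
finger_gap: 0.994
grip_force: 0.0
```

Run:
```python
from h import *
im=bot.get_image("scene");cv2.imwrite("pics/s2.png",im)
s=bot.get_state();print(s["time"],s["tool_pos"])
```

```text
2.075 [0.53974219 0.07770789 0.17219801]
```

>>> jog_arm([
  [[0.3, 0.8, -4], 0, 1],
  [[0.3, 0.8, -8], 0, 1],
  [[0.3, 0.8, -11.7], 0, 1],
  [[0.3, 0.8, -11.7], 0, 1],
  [[0.3, 0.8, -11.7], 0, 1],
  [[0.3, 0.8, -11.7], 0, 0.3],
  [[0.3, 0.8, -11.7], 0, 0.3],
  [[0.3, 0.8, -11.7], 0, 0.3],
], grip_force=50)

```text
time: 3.08
tool_pos: [0.5433, 0.0867, 0.0556]
tool_rot: [[-0.091, -0.996, 0.002], [-0.996, 0.091, 0.0], [-0.001, -0.001, -1.0]]
contact_force: [-1.6, 0.5, 4.4]
finger_gap: 0.526
grip_force: 50.8
```

>>> jog_arm([
  [[0, 0, 2], 0, 0.3],
  [[0, 0, 6], 0, 0.3],
  [[-0.5, -3, 8], 3, 0.3],
  [[-1.5, -8, 8], 6, 0.3],
  [[-2.5, -13, 8], 9, 0.3],
  [[-3.3, -17.5, 8], 12, 0.3],
  [[-3.6, -19.1, 8], 12.7, 0.3],
  [[-3.6, -19.1, 8], 12.7, 0.3],
])

```text
time: 4.08
tool_pos: [0.5063, -0.1054, 0.1339]
tool_rot: [[0.128, -0.992, -0.001], [-0.992, -0.128, 0.0], [-0.0, 0.001, -1.0]]
contact_force: [1.0, 0.2, -1.6]
finger_gap: 0.523
grip_force: 51.3
```

Run:
```python
from h import *
im=bot.get_image("scene");cv2.imwrite("pics/s3.png",im[150:400,100:560])
s=bot.get_state();print(s["time"],s["tool_pos"],s["finger_gap"])
```

```text
4.125 [ 0.50651674 -0.10466551  0.13394362] 0.5280771587051577
```

View pics/s3.png

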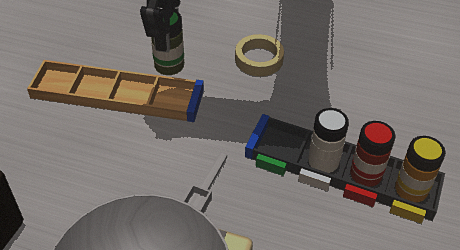

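The green jar hangs upright over the first wooden bay (crop about (168,45), with the bay below it at (175,95)). The other three jars are undisturbed.

>>> jog_arm([
  [[0.1, 0, -3], 0, 0.3],
  [[0.1, 0, -6], 0, 0.3],
  [[0.1, 0, -7.4], 0, 0.3],
  [[0.1, 0, -7.8], 0, 0.3],
  [[0.1, 0, -7.8], 0, 0.3],
  [[0.1, 0, -7.8], 0, 0.3],
])

```text
time: 4.88
tool_pos: [0.5084, -0.1044, 0.0575]
tool_rot: [[0.13, -0.991, 0.002], [-0.991, -0.13, -0.0], [0.0, -0.002, -1.0]]
contact_force: [-0.0, -0.0, -1.7]
finger_gap: 0.529
grip_force: 51.4
```

>>> jog_arm([
  [[0, 0, -0.2], 0, 0.3],
  [[0, 0, -0.2], 0, 0.3],
  [[0, 0, -0.2], 0, 0.8],
  [[0, 0, -0.2], 0, 1],
  [[0, 0, -0.2], 0, 1],
  [[0, 0, 5], 0, 1],
  [[0, 0, 11], 0, 1],
  [[0, 0, 11], 0, 1],
])

```text
time: 5.88
tool_pos: [0.5102, -0.1048, 0.1723]
tool_rot: [[0.13, -0.991, 0.01], [-0.991, -0.13, -0.0], [0.002, -0.01, -1.0]]
contact_force: [-0.2, -0.8, 0.2]
finger_gap: 0.999
grip_force: 0.0
```

>>> jog_arm([
  [[1, 6, 0], -3, 1],
  [[2, 12, 0], -6, 1],
  [[3, 18, 0], -9, 1],
  [[4, 23.5, 0], -12, 1],
  [[4.2, 25.5, 0], -12.7, 1],
  [[4.2, 25.5, 0], -12.7, 1],
  [[4.2, 25.5, 0], -12.7, 1],
])

```text
time: 6.75
tool_pos: [0.5496, 0.1499, 0.1658]
tool_rot: [[-0.091, -0.996, -0.001], [-0.996, 0.091, -0.0], [0.0, 0.001, -1.0]]
contact_force: [0.3, 0.2, -0.5]
finger_gap: 0.999
grip_force: 0.0
```

Run:
```python
from h import *
im=bot.get_image("scene");cv2.imwrite("pics/s4.png",im[150:400,100:560])
s=bot.get_state();print(s["time"],s["tool_pos"],s["finger_gap"])
```

```text
6.8 [0.54964547 0.14968634 0.16606552] 0.9993640882111512
```

View pics/s4.png

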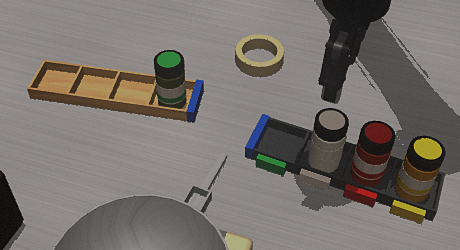

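Green stands upright in the first bay (crop (170,80)), and the gripper is over the white jar at (330,120).

>>> jog_arm([
  [[0.1, 0.1, -4], 0, 1],
  [[0.1, 0.1, -8], 0, 1],
  [[0.1, 0.1, -11], 0, 1],
  [[0.1, 0.1, -11], 0, 1],
  [[0.1, 0.1, -11], 0, 1],
  [[0.1, 0.1, -11], 0, 0.3],
  [[0.1, 0.1, -11], 0, 0.3],
  [[0.1, 0.1, -11], 0, 0.3],
])

```text
time: 7.8
tool_pos: [0.5511, 0.1517, 0.0574]
tool_rot: [[-0.091, -0.996, 0.001], [-0.996, 0.091, 0.001], [-0.001, -0.001, -1.0]]
contact_force: [-1.8, 0.7, 4.9]
finger_gap: 0.527
grip_force: 50.7
```

>>> jog_arm([
  [[0, 0, 2], 0, 0.3],
  [[0, 0, 7], 0, 0.3],
  [[-0.2, -2, 12], 0, 0.3],
  [[-0.8, -7, 12], 3, 0.3],
  [[-1.4, -12.5, 12], 6, 0.3],
  [[-2, -18, 12], 8, 0.3],
  [[-2.6, -23.5, 12], 10, 0.3],
  [[-3.2, -28.5, 12], 12, 0.3],
])

```text
time: 8.8
tool_pos: [0.5183, -0.1353, 0.1776]
tool_rot: [[0.119, -0.993, 0.001], [-0.993, -0.119, -0.0], [0.0, -0.001, -1.0]]
contact_force: [0.8, -0.5, -2.0]
finger_gap: 0.527
grip_force: 51.5
```

>>> jog_arm([
  [[-0.3, -3.7, 0], 0.7, 0.3],
  [[-0.3, -3.7, 0], 0.7, 0.3],
  [[-0.3, -3.7, -3], 0.7, 0.3],
  [[-0.3, -3.7, -7], 0.7, 0.3],
  [[-0.3, -3.7, -10], 0.7, 0.3],
  [[-0.3, -3.7, -11], 0.7, 0.3],
  [[-0.3, -3.7, -11], 0.7, 0.3],
])

```text
time: 9.68
tool_pos: [0.516, -0.1702, 0.0669]
tool_rot: [[0.131, -0.991, -0.0], [-0.991, -0.131, -0.0], [0.0, 0.0, -1.0]]
contact_force: [0.9, 0.0, -0.2]
finger_gap: 0.526
grip_force: 51.5
```

>>> jog_arm([
  [[0, 0, -0.9], 0, 0.3],
  [[0, 0, -0.9], 0, 0.3],
  [[0, 0, -0.9], 0, 0.3],
  [[0, 0, -0.9], 0, 0.8],
  [[0, 0, -0.9], 0, 1],
  [[0, 0, -0.9], 0, 1],
  [[0, 0, 4], 0, 1],
  [[0, 0, 10], 0, 1],
])

```text
time: 10.68
tool_pos: [0.5148, -0.1705, 0.1664]
tool_rot: [[0.13, -0.991, -0.003], [-0.991, -0.13, -0.0], [-0.0, 0.003, -1.0]]
contact_force: [0.7, 0.4, 0.9]
finger_gap: 0.999
grip_force: 0.0
```

>>> jog_arm([
  [[0, 0, 0], 0, 1],
  [[0.6, 6, 0], -2, 1],
  [[1.2, 12, 0], -4, 1],
  [[1.8, 18, 0], -6, 1],
  [[2.4, 24, 0], -8, 1],
  [[3, 30, 0], -10, 1],
  [[3.7, 36, 0], -12, 1],
  [[3.9, 38.4, 0], -12.8, 1],
])

```text
time: 11.68
tool_pos: [0.5543, 0.2165, 0.1651]
tool_rot: [[-0.091, -0.996, -0.001], [-0.996, 0.091, -0.0], [0.001, 0.001, -1.0]]
contact_force: [-0.3, 0.1, -0.1]
finger_gap: 1.001
grip_force: 0.0
```

Run:
```python
from h import *
for i in range(5): im=bot.get_image("scene")
cv2.imwrite("pics/s5.png",im[150:400,100:560])
s=bot.get_state();print(s["time"],s["tool_pos"],s["finger_gap"],s["tool_rot"][:,1])
```

```text
11.925 [0.55462866 0.212975   0.16596196] 1.000404057458194 [-9.95691190e-01  9.27301668e-02  4.11928473e-04]
```

View pics/s5.png

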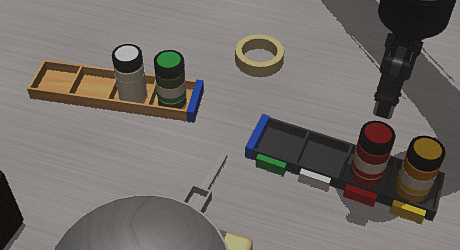

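White is upright in the second bay (crop (130,75)), and the gripper is over red at (375,145).

>>> jog_arm([
  [[0, 0.1, -4], 0, 1],
  [[0, 0.1, -8], 0, 1],
  [[0, 0.1, -11], 0, 1],
  [[0, 0.1, -11], 0, 1],
  [[0, 0.1, -11], 0, 1],
  [[0, 0.1, -11], 0, 0.3],
  [[0, 0.1, -11], 0, 0.3],
  [[0, 0.1, -11], 0, 0.3],
])

```text
time: 12.92
tool_pos: [0.555, 0.2148, 0.0574]
tool_rot: [[-0.092, -0.996, 0.001], [-0.996, 0.092, 0.001], [-0.001, -0.001, -1.0]]
contact_force: [-2.6, 0.0, 3.9]
finger_gap: 0.531
grip_force: 50.5
```

>>> jog_arm([
  [[0, 0, 2], 0, 0.3],
  [[0, 0, 7], 0, 0.3],
  [[-0.2, -2, 12], 0, 0.3],
  [[-0.5, -7.5, 12], 2, 0.3],
  [[-0.9, -13.5, 12], 4, 0.3],
  [[-1.3, -19.5, 12], 6, 0.3],
  [[-1.7, -25.5, 12], 8, 0.3],
  [[-2.1, -31.5, 12], 10, 0.3],
])

```text
time: 13.92
tool_pos: [0.5333, -0.1023, 0.1775]
tool_rot: [[0.083, -0.997, 0.001], [-0.997, -0.083, 0.0], [-0.0, -0.001, -1.0]]
contact_force: [0.9, -0.6, -1.7]
finger_gap: 0.527
grip_force: 51.7
```

>>> jog_arm([
  [[-0.4, -5.5, 0], 1.5, 0.3],
  [[-0.7, -10.5, 0], 2.3, 0.3],
  [[-0.9, -13.5, 0], 2.8, 0.3],
  [[-0.9, -13.5, 0], 2.8, 0.3],
  [[-0.9, -13.5, -3], 2.8, 0.3],
  [[-0.9, -13.5, -7], 2.8, 0.3],
  [[-0.9, -13.5, -10], 2.8, 0.3],
  [[-0.9, -13.5, -11], 2.8, 0.3],
])

```text
time: 14.92
tool_pos: [0.5239, -0.2344, 0.0646]
tool_rot: [[0.131, -0.991, -0.003], [-0.991, -0.131, 0.001], [-0.001, 0.003, -1.0]]
contact_force: [-0.6, 0.4, -2.5]
finger_gap: 0.531
grip_force: 51.7
```

Run:
```python
from h import *
for i in range(3): im=bot.get_image("scene")
s=bot.get_state();print(s["time"],s["tool_pos"],s["finger_gap"],s["contact_force"])
```

```text
15.075 [ 0.52525175 -0.2352949   0.06741624] 0.5238213790562833 [ 0.16019728 -0.95121804 -1.22910773]
```

>>> jog_arm([
  [[0, 0, -0.9], 0, 0.3],
  [[0, 0, -0.9], 0, 0.3],
  [[0, 0, -0.9], 0, 0.3],
  [[0, 0, -0.9], 0, 0.8],
  [[0, 0, -0.9], 0, 1],
  [[0, 0, -0.9], 0, 1],
  [[0, 0, 4], 0, 1],
  [[0, 0, 10], 0, 1],
])

```text
time: 16.08
tool_pos: [0.5239, -0.2354, 0.1663]
tool_rot: [[0.13, -0.991, -0.003], [-0.991, -0.13, 0.0], [-0.001, 0.003, -1.0]]
contact_force: [1.7, 0.6, 0.0]
finger_gap: 1.001
grip_force: 0.0
```

>>> jog_arm([
  [[0, 0, 0], 0, 1],
  [[0.4, 6, 0], -2, 1],
  [[0.8, 12, 0], -4, 1],
  [[1.2, 18, 0], -6, 1],
  [[1.6, 24, 0], -8, 1],
  [[2, 30, 0], -10, 1],
  [[2.4, 36, 0], -12, 1],
  [[2.8, 42, 0], -12.8, 1],
])

```text
time: 17.08
tool_pos: [0.5525, 0.1865, 0.1661]
tool_rot: [[-0.093, -0.996, 0.0], [-0.996, 0.093, 0.0], [-0.0, -0.0, -1.0]]
contact_force: [1.3, -0.3, 0.8]
finger_gap: 1.0
grip_force: 0.0
```

>>> jog_arm([
  [[0.4, 5, 0], 0, 1],
  [[0.8, 9.4, 0], 0, 1],
  [[0.8, 9.4, 0], 0, 1],
  [[0.8, 9.4, 0], 0, 1],
])

```text
time: 17.58
tool_pos: [0.5606, 0.2783, 0.1657]
tool_rot: [[-0.092, -0.996, -0.001], [-0.996, 0.092, -0.001], [0.001, 0.001, -1.0]]
contact_force: [-0.0, 0.2, 0.2]
finger_gap: 1.001
grip_force: 0.0
```

Run:
```python
from h import *
for i in range(3): im=bot.get_image("scene")
cv2.imwrite("pics/s6.png",im[150:400,100:560])
s=bot.get_state();print(s["time"],s["tool_pos"],s["finger_gap"],s["tool_rot"][:,1])
```

```text
17.725 [0.56090373 0.27756921 0.1665173 ] 1.0006618463711805 [-9.95592350e-01  9.37859112e-02 -2.75483256e-04]
```

View pics/s6.png

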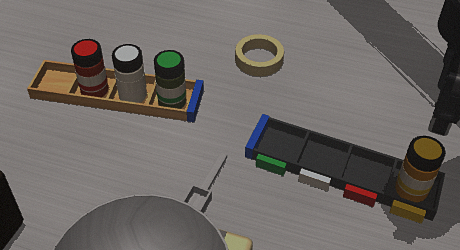

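Red, white and green stand upright in bays 3, 2 and 1 (crop (88,65), (130,75), (170,80)). The gripper is over yellow.

>>> jog_arm([
  [[0, 0.1, -4], 0, 1],
  [[0, 0.1, -8], 0, 1],
  [[0, 0.1, -11], 0, 1],
  [[0, 0.1, -11], 0, 1],
  [[0, 0.1, -11], 0, 1],
  [[0, 0.1, -11], 0, 0.3],
  [[0, 0.1, -11], 0, 0.3],
  [[0, 0.1, -11], 0, 0.3],
])

```text
time: 18.73
tool_pos: [0.5611, 0.2798, 0.0575]
tool_rot: [[-0.092, -0.996, 0.001], [-0.996, 0.092, 0.001], [-0.001, -0.001, -1.0]]
contact_force: [-1.5, -0.5, 4.4]
finger_gap: 0.53
grip_force: 50.9
```

>>> jog_arm([
  [[0, 0, 2], 0, 0.3],
  [[0, 0, 7], 0, 0.3],
  [[-0.2, -2, 12], 0, 0.3],
  [[-0.4, -7.5, 12], 2, 0.3],
  [[-0.7, -13.5, 12], 4, 0.3],
  [[-1, -19.5, 12], 6, 0.3],
  [[-1.3, -25.5, 12], 8, 0.3],
  [[-1.6, -31.5, 12], 10, 0.3],
])

```text
time: 19.73
tool_pos: [0.5443, -0.0373, 0.1774]
tool_rot: [[0.083, -0.997, 0.001], [-0.997, -0.083, 0.0], [-0.0, -0.001, -1.0]]
contact_force: [1.2, 0.9, -1.9]
finger_gap: 0.525
grip_force: 51.8
```

>>> jog_arm([
  [[-0.3, -6, 0], 1, 0.3],
  [[-0.5, -12, 0], 1.8, 0.3],
  [[-0.8, -18, 0], 2.4, 0.3],
  [[-1, -23, 0], 2.8, 0.3],
  [[-1.2, -26.6, 0], 2.8, 0.3],
  [[-1.2, -26.6, 0], 2.8, 0.3],
  [[-1.2, -26.6, 0], 2.8, 0.3],
])

```text
time: 20.6
tool_pos: [0.5327, -0.3014, 0.1767]
tool_rot: [[0.13, -0.992, 0.0], [-0.992, -0.13, 0.0], [-0.0, -0.0, -1.0]]
contact_force: [-0.1, 1.4, -2.5]
finger_gap: 0.526
grip_force: 51.7
```

Run:
```python
from h import *
for i in range(3): im=bot.get_image("scene")
s=bot.get_state();print(s["time"],s["tool_pos"],s["finger_gap"],s["contact_force"])
```

```text
20.75 [ 0.53298671 -0.30064611  0.1767084 ] 0.5237643477957652 [ 0.36819574  0.33266239 -2.09432298]
```

>>> jog_arm([
  [[0, 0, -4], 0, 0.3],
  [[0, 0, -8], 0, 0.3],
  [[0, 0, -11], 0, 0.3],
  [[0, 0, -11.9], 0, 0.3],
  [[0, 0, -11.9], 0, 0.3],
  [[0, 0, -11.9], 0, 0.3],
  [[0, 0, -11.9], 0, 0.3],
])

```text
time: 21.62
tool_pos: [0.5331, -0.3014, 0.0578]
tool_rot: [[0.13, -0.991, 0.001], [-0.991, -0.13, -0.0], [0.0, -0.001, -1.0]]
contact_force: [0.6, 0.0, -2.3]
finger_gap: 0.526
grip_force: 51.7
```

>>> jog_arm([
  [[0, 0, 0], 0, 0.8],
  [[0, 0, 0], 0, 1],
  [[0, 0, 0], 0, 1],
  [[0, 0, 5], 0, 1],
  [[0, 0, 11], 0, 1],
  [[-5, -5, 13], 0, 1],
  [[-10, -10, 13], 0, 1],
  [[-10, -10, 13], 0, 1],
])

```text
time: 22.62
tool_pos: [0.4308, -0.4035, 0.1883]
tool_rot: [[0.127, -0.992, 0.001], [-0.992, -0.127, -0.001], [0.001, -0.001, -1.0]]
contact_force: [0.9, -0.1, -0.4]
finger_gap: 0.999
grip_force: 0.0
```

Run:
```python
from h import *
for i in range(4): im=bot.get_image("scene")
cv2.imwrite("pics/s7.png",np.vstack([im[150:400,100:560],bot.get_image("top")[150:320,150:610]]))
s=bot.get_state();print(s["time"],s["tool_pos"],s["finger_gap"])
```

```text
22.875 [ 0.43325081 -0.4009513   0.18693854] 1.0022440359843345
```

View pics/s7.png

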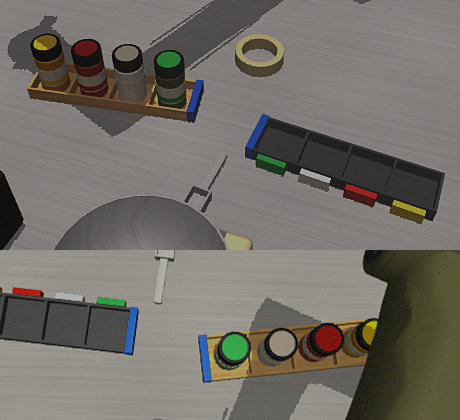

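All four jars stand upright in the wooden rack (top part of the picture): green (170,80) at the blue end, then white (130,75), red (88,65) and yellow (50,60). The gripper is clear of everything.

```bash
python3 -c "
from rig import bot
print(bot.job_done())"
```

```text
the job is handed in; nothing more can be done
None
```

All four jars stand upright in the wooden rack, in order from its blue end: green, white, red, yellow; I handed the job in at about 23 s, with the gripper clear of everything.

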